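# Take the cemented stone from its dop block and present it to the lap

## Task

The stone on the longer dop has set: turn that block's knurled cap anticlockwise to its stop to lift the locking pin, then draw the dop straight out of its bore, gripping it by its steel body. Tip it stone downward to 45 degrees, the cutting angle, and finish still holding it like that, still, with the stone over the big lap plate and a few centimetres above it. Let the stone touch nothing, and leave the shorter dop, its block's cap and the things lying about as they are.

Things in the scene. Friction and masses are not known exactly. Their poses are not given: they have to be found in the camera images.
- block_long: Block that holds the longer dop: grey, 40 (x) x 36 (y) mm, top 76 mm above the bench, on a fixed steel foot 100 x 72 x 10 mm (44 mm in front of the origin to 56 behind). Origin on the bench under the middle of its front face; -x points out of that face, z up. Both blocks are alike, fronts roughly to the robot, and may have changed places.
- bore_long (a point): Mouth of the bore in block_long's front face, 55 mm above the bench. The bore, 14 mm wide, runs level right through the block along its x axis. The dop draws out along the block's -x. A pin under the cap, 28 mm behind the face, drops into the dop's groove and locks it.
- cap_long (a joint): Turn of the cap on block_long, rad: 0 locked, grows anticlockwise seen from above, stops at 1.4 (fully released); starts near 0. The cap does not rise; it has light friction (0.06 N m) and stays where it is left. The pin is clear of the dop from about 1.15.
- cap_long_grip (a point): On the axis of the cap on block_long, at mid height (94 mm above the bench): the place to grip. The cap is a round knurled steel knob 31 mm across, from 84 to 104 mm above the bench, with a 4 mm ridge across its top.
- long_dop: The longer dop: level steel rod 131.5 mm long, faceted pointed stone in front. Origin on its axis, 40 mm in front of the block; x runs from stone to tail. Along x (mm): tail end +78, shank 13 across to +36 (38 mm in the bore, 1 mm play), body 16 across from +36 to -18 (grip here), flared head 22 across to -35, cement to -39, stone to -53.5. 90 g, balanced near +10. Droops up to 2 degrees.
- long_dop_tip (a point): Point of the long dop's stone, on its axis, 53.5 mm in front of the dop's origin (x = -53.5 mm).
- long_dop_tail (a point): Centre of the long dop's tail end (x = +78 mm in the dop's frame). At the start it is 38 mm inside the bore.
- long_dop_stone: The faceted stone at the end of the long dop, 23 mm across and 15.5 mm long, pointed. It must not be touched or knocked.
- block_short: The other dop block, the same in every size as block_long, origin and axes alike; it holds the shorter dop.
- cap_short (a joint): Turn of the cap on block_short, rad (0 locked): leave it.
- short_dop: The shorter dop, made like the long one but 106.5 mm long, with a low domed stone; its stone stands out only 68.5 mm in front of its block (93.5 mm for the longer one). Origin on its axis, 22 mm in front of the block, x from stone to tail. Leave it.
- lap_basin: Fixed red-brown round basin to the left, outer radius 185 mm, rim 72 mm above the bench, with the big pink-brown lap plate lying level in it.
- lap_centre (a point): Centre of the lap plate's upper face, 35 mm above the bench. The plate is a flat disc of 172 mm radius; a clamping nut and washer (40 mm radius) stand on its centre, top 51 mm above the bench.
- cork: Loose cork 24 x 24 x 20 mm standing behind one of the blocks; leave it.
- dop_cement: Loose dark stick of cement 10 x 70 x 9 mm lying behind the other block; leave it.
- tweezers: Loose steel tweezers 124 mm long, 13 mm high, lying at the front of the bench; leave them.

How it is judged:
By the outcome, as a careful person would: the job done as asked, in the order asked, and still so for the second after the job is handed in, while the arm keeps its last pose, push and grip.
It also fails if it takes over 54 s, if anything falls off the work surface, if the arm or the gripper's body presses on something with over 40 N, if the wrist force passes 120 N, or if a joint passes its speed limit or range.

## Robot

A 7-joint arm with a two-finger parallel gripper is mounted at the origin on a cart in front of the work surface, level with it; the furniture and walls round the work are solid. World frame = base frame: x ahead of the robot, y to its left, z up, the work surface at z = 0. Lengths are in m, angles in rad, forces in N, time in s.
With the tool pointing down it reaches from about 0.4 to 0.85 m from the base axis. Payload 10.4 kg.
Tool frame: the origin (TCP) lies midway between the tips of the shut fingers; the grasp point (between the pads) lies 19 mm behind it; z points along the fingers, x is the direction in which the jaws open and shut, and the axes are right-handed (so a half turn about z gives the same grasp; the last joint's range is limited). The gripper opens to 85 mm and grips with 20 to 120 N. Pads are 22 mm wide; open, the fingers measure 114 mm over their backs; the gripper's body (76 mm by 85 mm) begins 54 mm behind the grasp point. The pads swing forward as they close: fully open they stand 13 mm farther back than shut.
Start: joints at [1.18, 0.332, -0.065, 1.46, 0.022, 1.35, -0.088], TCP at [0.225, -0.583, 0.231] pointing down, gripper open.
Joint ranges: [-2.6, 2.6], [-0.5, 2.12], [-1.47, 1.34], [0.16, 2.42], [-1.27, 4.41], [0.06, 2.06], [-2.6, 2.6]. Speed limits (rad/s): [2.22, 2.22, 2.79, 2.79, 3.14, 3.14, 3.14].

## Interface

Orientations are given as a unit quaternion [x, y, z, w].
In Python, from workcell import monitor, eyes, ticket, models gives the robot as it stands.
- The arm moves only by the tool servo_tool, never from a script. Its argument "motion" is a list of rows, each a list of 7 numbers: the opening, from 0 (shut) to 1 (fully open), then the shift along the tool's x, y, z in m, then the turn, a rotation vector about the tool's x, y, z in degrees. In form: [[fingers, tx, ty, tz, rx, ry, rz], ...]. A call has 1 to 20 rows; each row is the pose to reach, as a shift and turn from the pose commanded when the call began, along the tool's axes at that moment; what a row does not reach only later rows make up. A row lasts 1/8 s, in which the tool goes at most 62.5 mm and 10.7 degrees, less where a joint would pass 70% of its speed; a pose out of reach is approached as far as the arm can. A call with a gripper value outside its range is refused whole. The fingers move at their own pace and stop on an object; "grip_force" is the grip in N (left out, the last holds). Time passes only in rows, so rows that repeat a pose let the fingers close. It gives the time, the measured TCP pose, the force and the opening at its end, in the units of the state.
- monitor.get_obs(): the state, without advancing time (a new reading comes with each control period).
- eyes.camera(name): name is "scene" or "top" or "wrist"; returns (picture, depth): 384x512x3 uint8, blue, green, red; 384x512 float32, m along the optical axis (not along the pixel's ray), 0 where there is no reading.
- eyes.camera_info(name): a dict with "intrinsics" (3x3 intrinsics, pixels), "extrinsics" (4x4, takes a point from world to camera coordinates); the wrist camera has in their place "tool_from_camera" (4x4, takes a point from camera to tool coordinates, whose origin is the TCP and whose axes are the tool frame's). Camera axes: x right, y down, z forward; pixel columns grow to the right and rows downward; lengths in m; the calibration is good to about 2 mm. A picture is of the moment at which its call begins: read the wrist's pose just before it. camera_info takes no time and is no camera call.
- ticket.hand_in(): hands the job in, once; it reports no verdict.
Trained networks look in the newest picture that a camera, given by its name, has taken for a name from the list of things; names that differ only in an ending like _2 or _b are one class to them, and where a whole thing is asked for, a point or a joint stands for the part that bears it (a point fixed in the world has none). Each returns a list of dicts, best first, with "confidence" (0 to 1); they miss things now and then, are a little off and sometimes report something else, mostly with a low value. They report only what shows in the picture. A call takes as long as a camera call.
- models.boxes_of(camera, thing): "point" ([x, y, z] in m, in the coordinates of the camera as it stood for that picture, good to about 4 mm: the middle of the surface that is visible of it).
The state is a dict: "clock": time; "joint_pos": joint angles; "joint_velocities": joint speeds; "tau": joint torques, N m; "position": TCP position; "ee_rot": TCP orientation; "ft_force": force on the tool from outside, world axes, zero at the start; "torque": the same for the moment, N m; "grip_width": opening from 0.0 (shut) to 1.0 (fully open).
Only numpy, scipy, OpenCV 4.12 (cv2) and the standard library are available. Lean on these libraries where they do the work, as an engineer would, in place of code of your own. Each camera call takes 0.05 s, during which the arm holds its last target. There are 200 camera calls.

## Working session

There is one attempt and no reset: what is moved stays moved. The work goes in short steps, Python scripts to look and compute and a tool call to move; the robot and the scene stay as the last step left them, time stands still between calls to the robot, and variables do not carry over. Pictures are saved under pics/ and viewed, about 8 in all and at most 12, crops included, and the job is handed in when it is done.

Besides the shell and the picture viewer there is one more tool, called after "Emit:" as a command line: name --pt "numbers of a row" for each row, then --argument value for the rest. servo_tool: Moves the arm, as the interface text tells. Its arguments: {"type":"object","properties":{"motion":{"type":"array"},"grip_force":{"type":"number"}},"required":["motion"]}

```bash
mkdir -p pics; cat > h.py <<'E'
import numpy as np, cv2
from workcell import monitor, eyes, ticket, models
from scipy.spatial.transform import Rotation as R
def T_tool():
    o=monitor.get_obs(); T=np.eye(4); T[:3,:3]=R.from_quat(o["ee_rot"]).as_matrix(); T[:3,3]=o["position"]; return T
def cam(name):
    T=T_tool(); im,d=eyes.camera(name); i=eyes.camera_info(name); K=np.array(i["intrinsics"])
    W=T@np.array(i["tool_from_camera"]) if name=="wrist" else np.linalg.inv(np.array(i["extrinsics"]))
    return im,d,K,W
def cloud(d,K,W):
    v,u=np.mgrid[:d.shape[0],:d.shape[1]]
    P=np.stack([(u-K[0,2])/K[0,0]*d,(v-K[1,2])/K[1,1]*d,d],-1)
    P=P@W[:3,:3].T+W[:3,3]; P[d<=0]=np.nan; return P
def pix(p,K,W):
    c=np.linalg.inv(W)@np.append(p,1); return (K@c[:3]/c[2])[:2]
E
python3 - <<'E'
from h import *
o=monitor.get_obs(); print({k:np.round(v,3) for k,v in o.items()})
ims=[]
for n in("top","scene"):
    im,d,K,W=cam(n); ims.append(im); print(n,np.round(W,3).tolist(),K.tolist())
    np.savez(f"{n}0.npz",im=im,d=d,K=K,W=W)
    for t in("block_long","cap_long","long_dop","long_dop_stone","short_dop","block_short","lap_basin","tweezers"):
        for r in models.boxes_of(n,t)[:3]:
            print(n,t,round(r["confidence"],2),np.round((W@np.append(r["point"],1))[:3],3), np.round((K@r["point"]/r["point"][2])[:2]))
cv2.imwrite("pics/a.png",ims[0]);cv2.imwrite("pics/b.png",ims[1])
E
```

```text
{'clock': np.float64(0.0), 'joint_pos': array([ 1.18 ,  0.333, -0.065,  1.461,  0.022,  1.35 , -0.089]), 'joint_velocities': array([-0.001,  0.001, -0.   , -0.   , -0.002,  0.   ,  0.   ]), 'tau': array([-1.0000e-03, -6.2546e+01,  4.8000e-02, -3.9161e+01,  1.6000e-02,
        1.0000e-02,  0.0000e+00]), 'position': array([ 0.225, -0.583,  0.23 ]), 'ee_rot': array([ 0.824, -0.566, -0.001, -0.   ]), 'ft_force': array([-0.332,  0.143,  0.055]), 'torque': array([ 0.041, -0.042,  0.024]), 'grip_width': np.float64(1.0)}
top [[-0.105, -0.972, 0.209, 0.318], [-0.994, 0.104, -0.017, 0.081], [-0.005, -0.209, -0.978, 1.174], [0.0, 0.0, 0.0, 1.0]] [[471.37382646864216, 0.0, 253.10116640377007], [0.0, 471.37382646864216, 191.77103479645902], [0.0, 0.0, 1.0]]
top block_long 0.77 [ 0.558 -0.133  0.01 ] [330. 187.]
top cap_long 0.67 [ 0.581 -0.148  0.106] [341. 168.]
top cap_long 0.35 [ 0.556 -0.134  0.008] [330. 188.]
top long_dop 0.72 [ 0.503 -0.132  0.06 ] [336. 205.]
top long_dop_stone 0.5 [ 0.474 -0.124  0.056] [334. 217.]
top short_dop 0.66 [0.501 0.07  0.057] [253. 215.]
top block_short 0.8 [0.541 0.055 0.011] [257. 201.]
scene [[-0.692, -0.381, 0.613, 0.003], [-0.722, 0.367, -0.587, 0.605], [-0.001, -0.849, -0.529, 0.56], [0.0, 0.0, 0.0, 1.0]] [[349.26085014589046, 0.0, 260.33831294354127], [0.0, 349.26085014589046, 190.4935284237151], [0.0, 0.0, 1.0]]
scene block_long 0.95 [ 0.558 -0.13   0.021] [309. 183.]
scene block_long 0.56 [ 0.5   -0.132  0.058] [326. 179.]
scene block_long 0.16 [0.417 0.086 0.007] [297. 240.]
scene cap_long 0.52 [ 0.57  -0.138  0.1  ] [310. 157.]
scene long_dop 0.43 [ 0.499 -0.134  0.056] [327. 179.]
scene short_dop 0.6 [0.491 0.07  0.061] [280. 207.]
scene block_short 0.8 [0.541 0.069 0.019] [266. 212.]
scene lap_basin 0.71 [0.623 0.058 0.008] [249. 202.]
scene tweezers 0.63 [0.417 0.089 0.011] [297. 240.]
```

View pics/a.png

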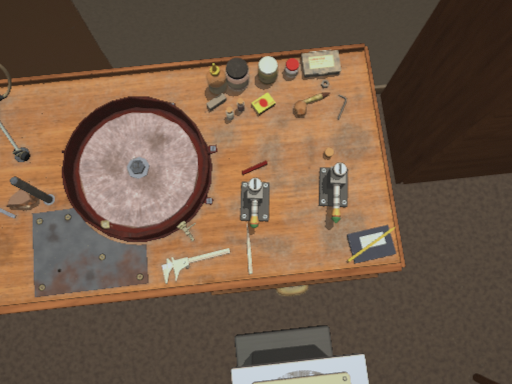

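View pics/b.png

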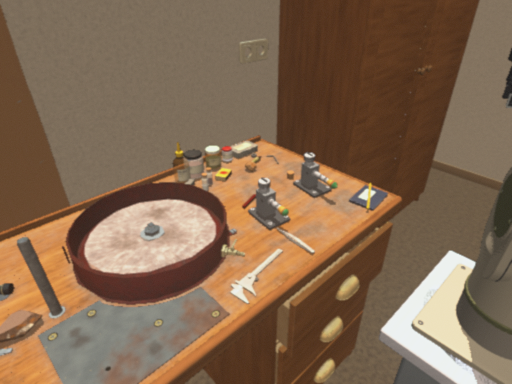

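```bash
python3 - <<'E'
from h import *
for n in("top","scene"):
    f=np.load(n+"0.npz"); P=cloud(f["d"],f["K"],f["W"]).reshape(-1,3); P=P[np.isfinite(P).all(1)]
    for nm,c in(("R",(0.56,-0.135)),("L",(0.545,0.06))):
        q=P[(abs(P[:,0]-c[0])<.14)&(abs(P[:,1]-c[1])<.08)]
        foot=q[(q[:,2]>.005)&(q[:,2]<.015)]
        cap=q[(q[:,2]>.095)&(q[:,2]<.115)]
        dop=q[(q[:,2]>.035)&(q[:,2]<.068)&(q[:,0]<cap[:,0].mean()-.03)]
        print(n,nm,"cap",len(cap),cap.mean(0).round(4),"dop",len(dop),dop.min(0).round(3),dop.max(0).round(3))
        # line fit
        a=np.polyfit(dop[:,0],dop[:,1],1); print(" slope dy/dx",a.round(3), "xmin",np.sort(dop[:,0])[:4].round(3))
        if len(foot)>20:
            r=cv2.minAreaRect((foot[:,:2]*1000).astype(np.float32)); print(" foot",r)
    pl=P[(P[:,2]>.028)&(P[:,2]<.042)&(P[:,1]>.15)&(P[:,0]>.35)]
    print(n,"plate",len(pl),cv2.minEnclosingCircle((pl[:,:2]*1000).astype(np.float32)),np.median(pl[:,2]), pl.mean(0))
    rim=P[(P[:,2]>.066)&(P[:,2]<.08)&(P[:,1]>.15)]
    if len(rim)>20: print("rim",cv2.minEnclosingCircle((rim[:,:2]*1000).astype(np.float32)))
E
```

```text
top R cap 144 [ 0.58   -0.1445  0.1042] dop 258 [ 0.462 -0.148  0.05 ] [ 0.55  -0.119  0.066]
 slope dy/dx [-0.148 -0.058] xmin [0.462 0.463 0.463 0.464]
 foot ((558.6583251953125, -135.16336059570312), (277.1265563964844, 158.67678833007812), 0.19490379095077515)
top L cap 146 [0.5644 0.0568 0.1044] dop 187 [0.47  0.053 0.051] [0.534 0.078 0.067]
 slope dy/dx [-0.13  0.13] xmin [0.47  0.471 0.471 0.472]
 foot ((542.8972778320312, 59.659629821777344), (274.01177978515625, 158.6849822998047), 0.04067850485444069)
top plate 11974 ((799.6778564453125, 388.97149658203125), 354.34222412109375) 0.03549055179893157 [0.66907347 0.35488647 0.03538643]
rim ((796.3309936523438, 395.4120178222656), 330.8857421875)
scene R cap 65 [ 0.575  -0.1396  0.1021] dop 157 [ 0.46  -0.143  0.042] [ 0.545 -0.116  0.063]
 slope dy/dx [-0.155 -0.051] xmin [0.46  0.461 0.461 0.461]
 foot ((525.26318359375, -139.8182830810547), (243.3817901611328, 85.22847747802734), 18.032875061035156)
scene L cap 89 [0.5595 0.0615 0.1024] dop 144 [0.467 0.059 0.047] [0.53  0.08  0.065]
 slope dy/dx [-0.116  0.128] xmin [0.467 0.468 0.469 0.469]
 foot ((527.0169677734375, 64.32276916503906), (71.27046203613281, 244.53794860839844), 84.80924987792969)
scene plate 9515 ((822.66162109375, 371.9964599609375), 370.3612060546875) 0.034853875186301564 [0.67303481 0.36222616 0.03479623]
rim ((817.6282348632812, 318.4869384765625), 346.7802734375)
```

```bash
cat >> h.py <<'E'
def down(a,tilt=0):
    "tool x at world angle a deg, tool pointing down; tilt: turn about tool x, deg"
    x=np.array([np.cos(np.radians(a)),np.sin(np.radians(a)),0]); z=np.array([0,0,-1.]); y=np.cross(z,x)
    return np.stack([x,y,z],1)@R.from_rotvec([tilt,0,0],degrees=True).as_matrix()
def plan(p,Rt):
    T=T_tool(); t=T[:3,:3].T@(np.array(p)-T[:3,3]); r=R.from_matrix(T[:3,:3].T@Rt).as_rotvec(degrees=True)
    print("shift mm",(t*1000).round(1),"turn",r.round(1))
E
python3 - <<'E'
from h import *
print(np.round(eyes.camera_info("wrist")["tool_from_camera"],3))
plan([.56,-.14,.22],down(-98.5))
E
```

```text
[[ 1.     0.001  0.001 -0.   ]
 [-0.002  0.961  0.276 -0.07 ]
 [-0.    -0.276  0.961 -0.141]
 [ 0.     0.     0.     1.   ]]
shift mm [-293.  -472.2   11.3] turn [-0.  -0.  29.6]
```

Emit:
servo_tool --pt "1 -0.293 -0.472 0.011 0 0 29.6" --pt "1 -0.293 -0.472 0.011 0 0 29.6" --pt "1 -0.293 -0.472 0.011 0 0 29.6" --pt "1 -0.293 -0.472 0.011 0 0 29.6" --pt "1 -0.293 -0.472 0.011 0 0 29.6" --pt "1 -0.293 -0.472 0.011 0 0 29.6" --pt "1 -0.293 -0.472 0.011 0 0 29.6" --pt "1 -0.293 -0.472 0.011 0 0 29.6" --pt "1 -0.293 -0.472 0.011 0 0 29.6" --pt "1 -0.293 -0.472 0.011 0 0 29.6" --pt "1 -0.293 -0.472 0.011 0 0 29.6" --pt "1 -0.293 -0.472 0.011 0 0 29.6" --pt "1 -0.293 -0.472 0.011 0 0 29.6" --pt "1 -0.293 -0.472 0.011 0 0 29.6" --pt "1 -0.293 -0.472 0.011 0 0 29.6"

```text
clock: 2.78
position: [0.5598, -0.1403, 0.2204]
ee_rot: [-0.652, 0.758, -0.0, 0.0]
ft_force: [0.8, 0.2, -0.4]
grip_width: 1.002
```

```bash
python3 - <<'E'
from h import *
o=monitor.get_obs(); print(o["clock"],o["position"],o["joint_pos"].round(2),o["joint_velocities"].round(3))
im,d,K,W=cam("wrist"); np.savez("w1.npz",im=im,d=d,K=K,W=W); cv2.imwrite("pics/w1.png",im)
for t in("cap_long","long_dop","long_dop_stone"):
    for r in models.boxes_of("wrist",t)[:2]: print(t,round(r["confidence"],2),np.round((W@np.append(r["point"],1))[:3],4),np.round((K@r["point"]/r["point"][2])[:2]))
P=cloud(d,K,W).reshape(-1,3); P=P[np.isfinite(P).all(1)]
q=P[(abs(P[:,0]-.56)<.14)&(abs(P[:,1]+.135)<.05)]
cap=q[(q[:,2]>.095)&(q[:,2]<.112)]; top=q[(q[:,2]>.07)&(q[:,2]<.08)]
print("cap",len(cap),cap.mean(0),cv2.minEnclosingCircle((cap[:,:2]*1000).astype(np.float32)),np.median(cap[:,2]))
u=R.from_euler('z',-8.5,degrees=True).as_matrix()
dop=q[(q[:,2]>.04)&(q[:,2]<.07)&(q[:,0]<.535)]
a=np.polyfit(dop[:,0],dop[:,1],1); print("dop",len(dop),dop.min(0),dop.max(0),a,np.degrees(np.arctan(a[0])))
for x in np.arange(.46,.56,.01):
    s=dop[abs(dop[:,0]-x)<.005]
    if len(s)>5: print(x.round(3),len(s),np.percentile(s[:,1],[2,50,98]).round(4),np.percentile(s[:,2],98).round(4))
ft=P[(P[:,2]>.006)&(P[:,2]<.014)&(abs(P[:,0]-.56)<.1)&(abs(P[:,1]+.135)<.06)]; print("foot",cv2.minAreaRect((ft[:,:2]*1000).astype(np.float32)))
E
```

```text
2.775 [ 0.55976159 -0.14034788  0.22042662] [ 0.49  0.26 -0.38  1.59  0.1   1.31 -1.63] [-0.004  0.001 -0.     0.     0.001  0.     0.   ]
cap_long 0.61 [ 0.5862 -0.1477  0.1045] [265. 150.]
long_dop 0.83 [ 0.506  -0.1377  0.0566] [266. 218.]
long_dop_stone 0.68 [ 0.4688 -0.1288  0.0553] [262. 250.]
long_dop_stone 0.65 [ 0.5042 -0.1354  0.059 ] [264. 220.]
cap 1062 [ 0.58070502 -0.14535394  0.10263733] ((579.8421630859375, -145.36215209960938), 16.369760513305664) 0.10253343137615262
dop 981 [ 0.460017   -0.1453313   0.05023463] [ 0.53496472 -0.11769586  0.06292716] [-0.15033623 -0.05758274] -8.549605338002806
0.46 12 [-0.1307 -0.1274 -0.1242] 0.0556
0.47 116 [-0.1386 -0.1286 -0.1182] 0.0614
0.48 161 [-0.1399 -0.1301 -0.1193] 0.0615
0.49 160 [-0.1396 -0.1308 -0.1214] 0.0606
0.5 127 [-0.1406 -0.1326 -0.125 ] 0.0597
0.51 134 [-0.1421 -0.1346 -0.1268] 0.0602
0.52 135 [-0.1436 -0.136  -0.1281] 0.0607
0.53 136 [-0.1449 -0.1371 -0.1297] 0.0611
foot ((558.1593017578125, -141.84808349609375), (71.73371124267578, 98.91354370117188), 81.1127700805664)
```

View pics/w1.png

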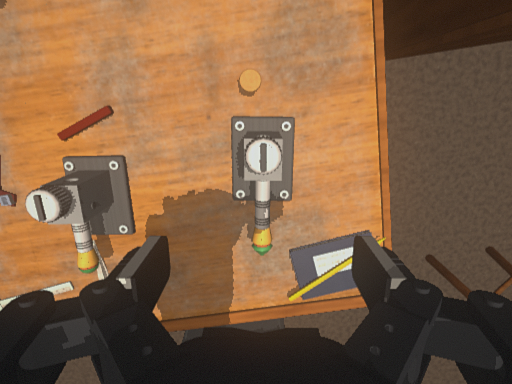

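Emit:
servo_tool --pt "0.65 0.002 -0.0205 0.02 0 0 0" --pt "0.65 0.002 -0.0205 0.05 0 0 0" --pt "0.65 0.002 -0.0205 0.08 0 0 0" --pt "0.65 0.002 -0.0205 0.11 0 0 0" --pt "0.65 0.002 -0.0205 0.125 0 0 0" --pt "0.65 0.002 -0.0205 0.135 0 0 0" --pt "0.65 0.002 -0.0205 0.142 0 0 0" --pt "0.65 0.002 -0.0205 0.142 0 0 0" --pt "0.65 0.002 -0.0205 0.142 0 0 0" --grip_force 40

```text
clock: 4.1
position: [0.5803, -0.1452, 0.079]
ee_rot: [-0.653, 0.758, -0.0, 0.0]
ft_force: [0.2, 0.0, 0.6]
grip_width: 0.648
```

Emit:
servo_tool --pt "0 0 0 0 0 0 0" --pt "0 0 0 0 0 0 0" --pt "0 0 0 0 0 0 0" --pt "0 0 0 0 0 0 0" --pt "0 0 0 0 0 0 0" --pt "0 0 0 0 0 0 0"

```text
clock: 4.85
position: [0.58, -0.1455, 0.079]
ee_rot: [-0.652, 0.758, -0.001, 0.0]
ft_force: [-2.9, -1.5, 5.5]
grip_width: 0.346
```

Emit:
servo_tool --pt "0 0 0 0 0 0 -7" --pt "0 0 0 0 0 0 -14" --pt "0 0 0 0 0 0 -21" --pt "0 0 0 0 0 0 -28" --pt "0 0 0 0 0 0 -35" --pt "0 0 0 0 0 0 -42" --pt "0 0 0 0 0 0 -49" --pt "0 0 0 0 0 0 -56" --pt "0 0 0 0 0 0 -63" --pt "0 0 0 0 0 0 -70" --pt "0 0 0 0 0 0 -75" --pt "0 0 0 0 0 0 -78" --pt "0 0 0 0 0 0 -78"

```text
clock: 6.48
position: [0.5801, -0.1456, 0.079]
ee_rot: [0.984, -0.178, 0.0, 0.0]
ft_force: [-1.7, -0.8, 6.4]
grip_width: 0.345
```

```bash
python3 - <<'E'
from h import *
o=monitor.get_obs(); print(o["torque"].round(2),o["ft_force"].round(1),o["joint_pos"].round(2),o["position"])
E
```

```text
[-0.28  0.38 -0.  ] [-1.7 -0.8  6.4] [ 0.65  0.47 -0.61  1.68  0.3   1.08 -0.4 ] [ 0.5801068  -0.14557222  0.07902213]
```

Emit:
servo_tool --pt "0 0 0 0 0 0 -2" --pt "0 0 0 0 0 0 -4" --pt "0 0 0 0 0 0 -6" --pt "0 0 0 0 0 0 -6"

```text
clock: 6.98
position: [0.5803, -0.1449, 0.079]
ee_rot: [0.992, -0.127, 0.0, -0.0]
ft_force: [-0.1, 1.0, 5.3]
grip_width: 0.345
```

```bash
python3 - <<'E'
from h import *
o=monitor.get_obs(); print(o["torque"].round(2),o["ft_force"].round(1),o["joint_pos"].round(2),T_tool()[:3,0])
E
```

```text
[ 0.29  0.28 -0.58] [-0.1  1.   5.3] [ 0.67  0.48 -0.63  1.68  0.31  1.09 -0.31] [ 9.67925820e-01 -2.51234446e-01  9.27148770e-04]
```

Emit:
servo_tool --pt "0.65 0 0 0 0 0 0" --pt "0.65 0 0 0 0 0 0" --pt "0.65 0 0 0 0 0 0" --pt "0.65 0 0 -0.02 0 0 0" --pt "0.65 0 0 -0.06 0 0 0" --pt "0.65 0 0 -0.1 0 0 0" --pt "0.65 0 0 -0.14 0 0 0" --pt "0.65 0 0 -0.14 0 0 0"

```text
clock: 7.98
position: [0.5817, -0.145, 0.2233]
ee_rot: [0.992, -0.126, 0.004, 0.001]
ft_force: [0.8, 0.2, -0.2]
grip_width: 0.656
```

```bash
python3 - <<'E'
from h import *
# body grip point: dop x=+5 -> 35mm in front of face, 63 mm before cap axis
x=.580-.063*np.cos(np.radians(8.6)); y=-.1503*x-.05758; print(x,y)
plan([x,y,.218],down(-98.6))
E
```

```text
0.5177083479940386 -0.135391564703504
shift mm [-64.3   6.7   4.9] turn [-0.3 -0.3 84.1]
```

Emit:
servo_tool --pt "0.65 -0.02 0.002 0.005 0 0 10" --pt "0.65 -0.04 0.004 0.005 0 0 20" --pt "0.65 -0.0643 0.0067 0.005 -0.3 -0.3 30" --pt "0.65 -0.0643 0.0067 0.005 -0.3 -0.3 40" --pt "0.65 -0.0643 0.0067 0.005 -0.3 -0.3 50" --pt "0.65 -0.0643 0.0067 0.005 -0.3 -0.3 60" --pt "0.65 -0.0643 0.0067 0.005 -0.3 -0.3 70" --pt "0.65 -0.0643 0.0067 0.005 -0.3 -0.3 80" --pt "0.65 -0.0643 0.0067 0.005 -0.3 -0.3 84.1" --pt "0.65 -0.0643 0.0067 0.005 -0.3 -0.3 84.1" --pt "0.65 -0.0643 0.0067 0.005 -0.3 -0.3 84.1"

```text
clock: 9.35
position: [0.5158, -0.1354, 0.2134]
ee_rot: [-0.653, 0.758, 0.003, -0.002]
ft_force: [0.0, -0.4, 0.5]
grip_width: 0.651
```

```bash
python3 - <<'E'
from h import *
T=T_tool(); print(T.round(4).tolist())
im,d,K,W=cam("wrist"); cv2.imwrite("pics/w2.png",cv2.resize(im[80:300,130:400],None,fx=2,fy=2))
P=cloud(d,K,W).reshape(-1,3); P=P[np.isfinite(P).all(1)]
q=P[(abs(P[:,0]-.52)<.07)&(abs(P[:,1]+.135)<.05)&(P[:,2]>.04)&(P[:,2]<.07)&(P[:,0]<.547)]
a=np.polyfit(q[:,0],q[:,1],1); print(a,np.polyval(a,[.47,.5177,.54]))
for x in np.arange(.455,.55,.0075):
    s=q[abs(q[:,0]-x)<.004]
    if len(s)>5: print(x.round(4),len(s),np.percentile(s[:,1],[2,50,98]).round(4),np.percentile(s[:,2],95).round(4))
plan([.5177,np.polyval(a,.5177),.036],down(-98.6))
E
```

```text
[[-0.1481, -0.9889, -0.0066, 0.5158], [-0.989, 0.1481, 0.0013, -0.1354], [-0.0003, 0.0067, -1.0, 0.2134], [0.0, 0.0, 0.0, 1.0]]
[-0.15131522 -0.05705434] [-0.12817249 -0.13539023 -0.13876456]
0.4625 27 [-0.1329 -0.1276 -0.1233] 0.0571
0.47 121 [-0.1386 -0.1293 -0.1189] 0.0612
0.4775 138 [-0.1395 -0.1285 -0.1189] 0.0612
0.485 164 [-0.1397 -0.1299 -0.1203] 0.0614
0.4925 128 [-0.1394 -0.1314 -0.1226] 0.0598
0.5 122 [-0.1406 -0.1328 -0.1249] 0.0599
0.5075 123 [-0.1416 -0.1337 -0.1261] 0.0597
0.515 127 [-0.1427 -0.1349 -0.1272] 0.0598
0.5225 129 [-0.1438 -0.1362 -0.1285] 0.0607
0.53 130 [-0.1448 -0.1373 -0.1296] 0.0607
0.5375 134 [-0.1458 -0.1383 -0.1308] 0.061
0.545 106 [-0.1475 -0.1397 -0.1318] 0.0611
shift mm [ -0.2  -3.  177.4] turn [0.4 0.  0.1]
```

View pics/w2.png

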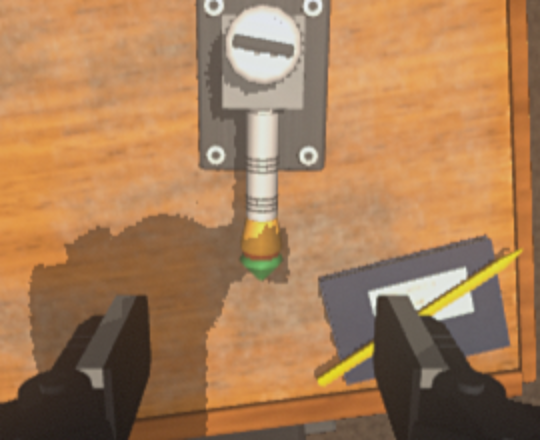

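Emit:
servo_tool --pt "0.65 0 -0.003 0.03 0.4 0 0" --pt "0.65 0 -0.003 0.07 0.4 0 0" --pt "0.65 0 -0.003 0.11 0.4 0 0" --pt "0.65 0 -0.003 0.14 0.4 0 0" --pt "0.65 0 -0.003 0.16 0.4 0 0" --pt "0.65 0 -0.003 0.172 0.4 0 0" --pt "0.65 0 -0.003 0.179 0.4 0 0" --pt "0.65 0 -0.003 0.179 0.4 0 0" --pt "0.65 0 -0.003 0.179 0.4 0 0"

```text
clock: 10.52
position: [0.5182, -0.1358, 0.035]
ee_rot: [-0.652, 0.758, -0.0, 0.0]
ft_force: [0.4, -0.5, 0.4]
grip_width: 0.649
```

Emit:
servo_tool --pt "0 0 0 0 0 0 0" --pt "0 0 0 0 0 0 0" --pt "0 0 0 0 0 0 0" --pt "0 0 0 0 0 0 0" --pt "0 0 0 0 0 0 0" --pt "0 0 0 0 0 0 0" --pt "0 0 0 0 0 0 0" --pt "0 0 0 0 0 0 0" --grip_force 60

```text
clock: 11.52
position: [0.5178, -0.1358, 0.0344]
ee_rot: [-0.652, 0.758, -0.0, 0.0]
ft_force: [-0.8, 0.3, 3.4]
grip_width: 0.163
```

```bash
python3 - <<'E'
from h import *
o=monitor.get_obs(); print(o["torque"].round(2),o["ft_force"].round(1),o["joint_pos"].round(2),T_tool().round(4).tolist())
T=T_tool(); b=np.radians(-8.6); v=np.array([-np.cos(b),-np.sin(b),0])
print((T[:3,:3].T@v*75).round(2))
im,d,K,W=cam("wrist"); cv2.imwrite("pics/w3.png",im)
E
```

```text
[-0.16  0.08 -0.04] [-0.8  0.3  3.4] [ 0.59  0.38 -0.49  1.88  0.22  0.93 -1.72] [[-0.1501, -0.9887, 0.0006, 0.5178], [-0.9887, 0.1501, 0.0001, -0.1358], [-0.0002, -0.0006, -1.0, 0.0344], [0.0, 0.0, 0.0, 1.0]]
[ 4.0e-02  7.5e+01 -5.0e-02]
```

View pics/w3.png

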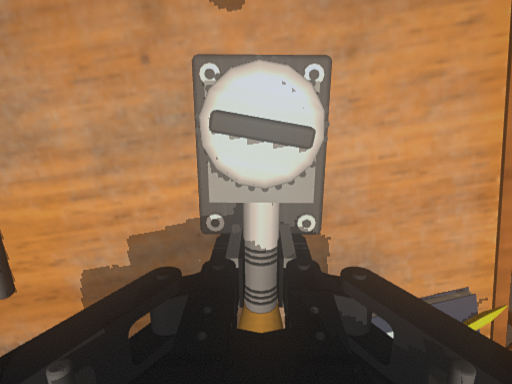

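Emit:
servo_tool --pt "0 0 0.003 0 0 0 0" --pt "0 0 0.008 0 0 0 0" --pt "0 0 0.014 0 0 0 0" --pt "0 0 0.02 0 0 0 0" --pt "0 0 0.026 0 0 0 0" --pt "0 0 0.032 0 0 0 0" --pt "0 0 0.038 0 0 0 0" --pt "0 0 0.044 0 0 0 0" --pt "0 0 0.052 0 0 0 0" --pt "0 0 0.06 0 0 0 0" --pt "0 0 0.068 0 0 0 0" --pt "0 0 0.072 0 0 0 0" --pt "0 0 0.072 0 0 0 0"

```text
clock: 13.2
position: [0.4463, -0.125, 0.0343]
ee_rot: [-0.652, 0.758, -0.0, 0.0]
ft_force: [0.9, -0.3, -0.1]
grip_width: 0.173
```

```bash
python3 - <<'E'
from h import *
o=monitor.get_obs(); print(o["torque"].round(2),o["ft_force"].round(1),o["joint_pos"].round(2),o["position"],o["grip_width"])
im,d,K,W=cam("wrist"); cv2.imwrite("pics/w4.png",im)
E
```

```text
[-0.   -0.06 -0.  ] [ 0.9 -0.3 -0.1] [ 0.65  0.24 -0.52  2.06  0.16  0.88 -1.67] [ 0.4463021  -0.12495859  0.03433975] 0.17250077109799467
```

View pics/w4.png

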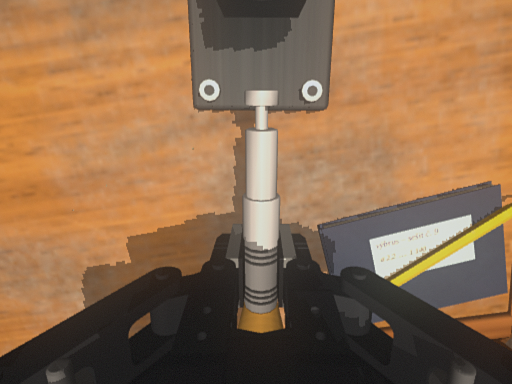

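Emit:
servo_tool --pt "0 0 0 -0.015 0 0 0" --pt "0 0 0 -0.04 0 0 0" --pt "0 0 0 -0.07 0 0 0" --pt "0 0 0 -0.1 0 0 0" --pt "0 0 0 -0.13 0 0 0" --pt "0 0 0 -0.16 0 0 0" --pt "0 0 0 -0.18 0 0 0" --pt "0 0 0 -0.18 0 0 0" --pt "0 0 0 -0.18 0 0 0"

```text
clock: 14.38
position: [0.4461, -0.1248, 0.2138]
ee_rot: [-0.652, 0.758, 0.0, 0.0]
ft_force: [0.3, 0.5, -1.0]
grip_width: 0.167
```

```bash
cat >> h.py <<'E'
def dop_in_tool():
    "crest of dop in tool frame, z (along fingers) vs y; stone +y"
    im,d,K,W=cam("wrist"); T=T_tool(); P=cloud(d,K,np.linalg.inv(T)@W).reshape(-1,3); P=P[np.isfinite(P).all(1)]
    q=P[(abs(P[:,0])<.003)&(P[:,2]>-.05)&(P[:,2]<.01)&(P[:,1]<-.012)&(P[:,1]>-.09)]
    r=[]
    for y in np.arange(-.075,-.012,.004):
        s=q[abs(q[:,1]-y)<.002]
        if len(s)>3: r.append((y,np.median(s[:,2]))); 
    r=np.array(r); print("y,z mm",(r*1000).round(1).tolist()); return r
E
python3 - <<'E'
from h import *
o=monitor.get_obs(); print(o["joint_pos"].round(2),o["position"])
r=dop_in_tool()
for lo,hi in((-.03,-.01),(-.06,-.035)):
    s=r[(r[:,0]>lo)&(r[:,0]<hi)]
    if len(s)>2: print(lo,hi,np.degrees(np.arctan(np.polyfit(s[:,0],s[:,1],1)[0])))
n="scene"; im,d,K,W=cam(n); p=pix(o["position"],K,W); print(p)
u,v=int(p[0]),int(p[1]); np.savez("s2.npz",im=im,d=d,K=K,W=W)
cv2.imwrite("pics/s2.png",cv2.resize(im[v-50:v+50,u-65:u+65],None,fx=6,fy=6,interpolation=cv2.INTER_CUBIC))
for t in("long_dop","long_dop_stone"):
    for r in models.boxes_of(n,t)[:2]: print(t,round(r["confidence"],2),np.round((W@np.append(r["point"],1))[:3],4))
E
```

```text
[ 0.71  0.01 -0.53  1.87  0.01  1.26 -1.55] [ 0.44613324 -0.124757    0.2138069 ]
y,z mm [[-71.0, -25.9], [-67.0, -25.2], [-63.0, -21.7], [-59.0, -21.9], [-55.0, -25.4], [-51.0, -25.4], [-47.0, -25.1], [-43.0, -25.0], [-39.0, -24.7], [-35.0, -24.7], [-31.0, -25.0], [-27.0, -25.9], [-23.0, -25.7], [-19.0, -25.6], [-15.0, -25.4]]
-0.03 -0.01 2.0247402209993157
-0.06 -0.035 -5.115180118460516
[347.97787541 133.98852904]
long_dop 0.6 [ 0.4259 -0.1189  0.233 ]
long_dop_stone 0.5 [ 0.3966 -0.1106  0.233 ]
```

View pics/s2.png

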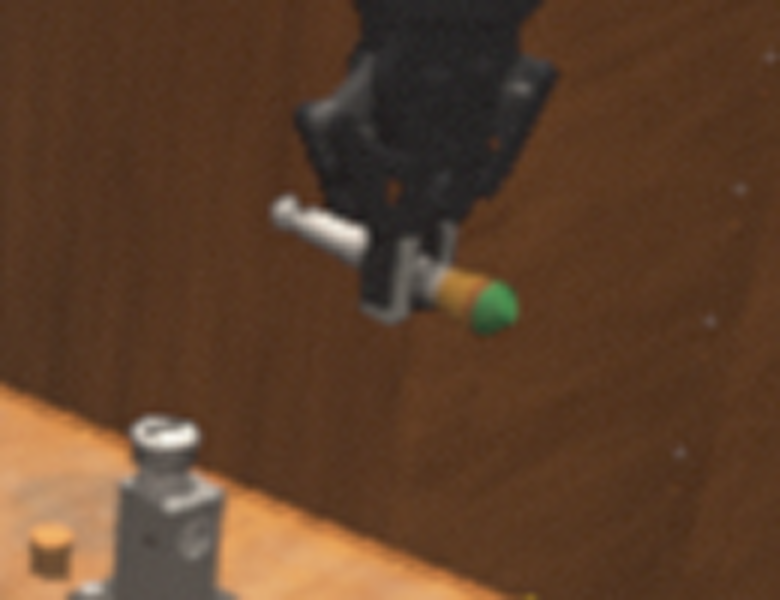

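```bash
python3 - <<'E'
from h import *
from scipy.optimize import least_squares
f=np.load("top0.npz"); P=cloud(f["d"],f["K"],f["W"]).reshape(-1,3); P=P[np.isfinite(P).all(1)]
c=np.array([.67,.357]); 
rr=np.hypot(*(P[:,:2]-c).T); m=P[(abs(P[:,2]-.071)<.005)&(rr>.15)&(rr<.21)]
s=least_squares(lambda p:np.hypot(m[:,0]-p[0],m[:,1]-p[1])-p[2],[*c,.18],loss="soft_l1",f_scale=.004); print(len(m),s.x)
c=s.x[:2]; a=np.arctan2(c[1],c[0]); e=np.array([np.cos(a),np.sin(a),0]); ad=np.degrees(a)
tip=np.append(c,0)-.105*e; tip[2]=.035+.042
Rt=down(ad-90,43.1); t=np.radians(45)
sd=np.cos(t)*-e+np.array([0,0,-np.sin(t)])
tcp=tip-.0585*sd+.019*Rt[:,2]; print("tip",tip,"tcp",tcp,ad)
plan([tcp[0],tcp[1],.26],down(ad-90))
E
```

```text
1032 [0.65199048 0.33982483 0.17330882]
tip [0.55887893 0.29129403 0.077     ] tcp [0.60707342 0.31641355 0.10449266] 27.529036587947694
shift mm [-460.4  -93.   -46.3] turn [  0.    0.1 -36.1]
```

Emit:
servo_tool --pt "0 0 0 -0.02 0 0 0" --pt "0 -0.02 -0.004 -0.046 0 0 -2" --pt "0 -0.05 -0.01 -0.046 0 0 -4" --pt "0 -0.09 -0.018 -0.046 0 0 -7" --pt "0 -0.13 -0.026 -0.046 0 0 -10" --pt "0 -0.17 -0.034 -0.046 0 0 -13" --pt "0 -0.21 -0.042 -0.046 0 0 -16" --pt "0 -0.25 -0.05 -0.046 0 0 -19" --pt "0 -0.29 -0.058 -0.046 0 0 -22" --pt "0 -0.33 -0.066 -0.046 0 0 -25" --pt "0 -0.37 -0.075 -0.046 0 0 -28" --pt "0 -0.41 -0.083 -0.046 0 0 -32" --pt "0 -0.44 -0.089 -0.046 0 0 -34.5" --pt "0 -0.46 -0.093 -0.046 0 0 -36.1" --pt "0 -0.46 -0.093 -0.046 0 0 -36.1" --pt "0 -0.46 -0.093 -0.046 0 0 -36.1"

```text
clock: 16.58
position: [0.607, 0.3158, 0.2596]
ee_rot: [0.855, -0.519, -0.0, 0.0]
ft_force: [0.1, 0.1, -0.3]
grip_width: 0.163
```

```bash
python3 - <<'E'
from h import *
o=monitor.get_obs(); print(o["joint_pos"].round(2),o["position"])
r=dop_in_tool(); s=r[(r[:,0]>-.056)&(r[:,0]<-.033)]; print(np.degrees(np.arctan(np.polyfit(s[:,0],s[:,1],1)[0])))
plan([.607,.316,.2],down(27.5-90,43.1))
E
```

```text
[-0.04  0.57 -0.81  1.2   0.4   1.52 -1.87] [0.6069573  0.31577935 0.25962172]
y,z mm [[-71.0, -25.0], [-67.0, -24.1], [-63.0, -20.9], [-59.0, -21.0], [-55.0, -24.6], [-51.0, -24.3], [-47.0, -24.2], [-43.0, -24.0], [-39.0, -23.9], [-35.0, -23.7], [-31.0, -24.0], [-27.0, -24.8], [-23.0, -24.9], [-19.0, -24.7], [-15.0, -24.5]]
2.2711262780321713
shift mm [-0.7 -0.1 60. ] turn [43.1 -0.  -0.1]
```

Emit:
servo_tool --pt "0 0 0 0.005 4 0 0" --pt "0 0 0 0.015 9 0 0" --pt "0 0 0 0.025 15 0 0" --pt "0 0 0 0.035 21 0 0" --pt "0 0 0 0.045 27 0 0" --pt "0 0 0 0.052 33 0 0" --pt "0 0 0 0.057 38 0 0" --pt "0 0 0 0.06 41 0 0" --pt "0 0 0 0.06 43 0 0" --pt "0 0 0 0.06 43 0 0" --pt "0 0 0 0.06 43 0 0" --pt "0 0 0 0.06 43 0 0"

```text
clock: 18.12
position: [0.6077, 0.3159, 0.2008]
ee_rot: [0.795, -0.483, 0.19, -0.313]
ft_force: [0.2, 0.8, -1.7]
grip_width: 0.161
```

```bash
python3 - <<'E'
from h import *
o=monitor.get_obs(); print(o["joint_pos"].round(2),o["position"],o["ft_force"].round(1))
T=T_tool(); print("tool tilt",np.degrees(np.arccos(-T[2,2])),T[:3,2].round(3))
r=dop_in_tool(); s=r[(r[:,0]>-.056)&(r[:,0]<-.033)]; print(np.degrees(np.arctan(np.polyfit(s[:,0],s[:,1],1)[0])))
im,d,K,W=cam("scene"); p=pix(o["position"],K,W); u,v=int(p[0]),int(p[1]); print(u,v)
cv2.imwrite("pics/s3.png",cv2.resize(im[max(v-80,0):v+80,max(u-100,0):u+100],None,fx=4,fy=4,interpolation=cv2.INTER_CUBIC))
for t in("long_dop","long_dop_stone"):
    for r in models.boxes_of("scene",t)[:2]: print(t,round(r["confidence"],2),np.round((W@np.append(r["point"],1))[:3],4))
plan([.607,.316,.1045],T[:3,:3])
E
```

```text
[ 0.21  0.14 -0.83  2.01  0.53  0.32 -2.11] [0.60769484 0.31587091 0.20080243] [ 0.2  0.8 -1.7]
tool tilt 43.028057263600864 [ 0.605  0.315 -0.731]
y,z mm [[-71.0, -26.0], [-67.0, -25.7], [-63.0, -21.6], [-59.0, -21.7], [-55.0, -25.5], [-51.0, -25.4], [-47.0, -25.2], [-43.0, -25.1], [-39.0, -24.9], [-35.0, -24.7], [-31.0, -24.8], [-27.0, -26.0], [-23.0, -25.9], [-19.0, -25.7], [-15.0, -25.6]]
2.1770163568902916
160 175
long_dop 0.56 [0.5852 0.3047 0.2086]
shift mm [-0.2 65.8 69.9] turn [0. 0. 0.]
```

View pics/s3.png

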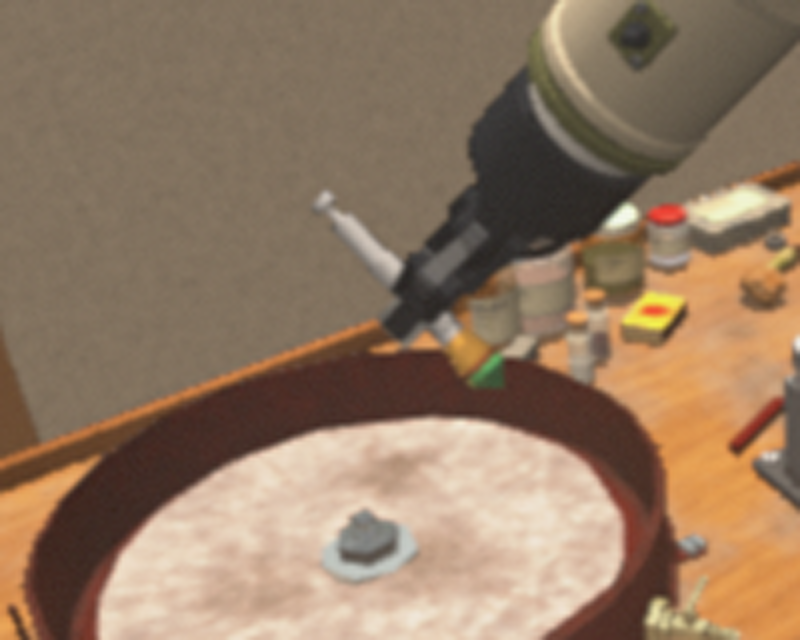

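Emit:
servo_tool --pt "0 0 0.005 0.005 0 0 0" --pt "0 0 0.012 0.013 0 0 0" --pt "0 0 0.02 0.021 0 0 0" --pt "0 0 0.028 0.03 0 0 0" --pt "0 0 0.034 0.036 0 0 0" --pt "0 0 0.034 0.036 0 0 0" --pt "0 0 0.034 0.036 0 0 0"

```text
clock: 19.2
position: [0.6071, 0.3161, 0.1511]
ee_rot: [0.795, -0.483, 0.19, -0.314]
ft_force: [0.2, -0.3, -0.8]
grip_width: 0.166
```

```bash
python3 - <<'E'
from h import *
o=monitor.get_obs(); print(o["joint_pos"].round(3)); T=T_tool(); print("tool tilt",np.degrees(np.arccos(-T[2,2])))
plan([.607,.316,.1045],down(27.5-90,43))
E
```

```text
[ 0.049  0.196 -0.669  2.064  0.83   0.242 -2.398]
tool tilt 43.03253718691465
shift mm [ 0.  31.9 34. ] turn [-0.  0. -0.]
```

```bash
python3 - <<'E'
from h import *
plan([.607+.097,.316-.045,.151],down(27.5-90,43))
E
```

```text
shift mm [ 84.7 -47.6  44.5] turn [-0.  0. -0.]
```

Emit:
servo_tool --pt "0 0.01 -0.0055 0.005 0 0 0" --pt "0 0.025 -0.014 0.013 0 0 0" --pt "0 0.04 -0.0225 0.021 0 0 0" --pt "0 0.055 -0.031 0.029 0 0 0" --pt "0 0.07 -0.039 0.037 0 0 0" --pt "0 0.08 -0.045 0.042 0 0 0" --pt "0 0.085 -0.048 0.0445 0 0 0" --pt "0 0.085 -0.048 0.0445 0 0 0" --pt "0 0.085 -0.048 0.0445 0 0 0"

```text
clock: 20.32
position: [0.7038, 0.2712, 0.1512]
ee_rot: [0.795, -0.482, 0.19, -0.314]
ft_force: [0.3, 0.6, -0.5]
grip_width: 0.165
```

```bash
python3 - <<'E'
from h import *
o=monitor.get_obs(); print(o["joint_pos"].round(3)); T=T_tool(); print("tool tilt",np.degrees(np.arccos(-T[2,2])))
plan([.704,.271,.1045],down(27.5-90,43))
E
```

```text
[ 0.245  0.379 -0.75   1.885  0.719  0.272 -2.086]
tool tilt 43.02279898283316
shift mm [ 0.3 31.8 34.2] turn [-0.  0.  0.]
```

Emit:
servo_tool --pt "0 0 0.004 0.0045 0 0 0" --pt "0 0 0.01 0.011 0 0 0" --pt "0 0 0.016 0.017 0 0 0" --pt "0 0 0.022 0.0235 0 0 0" --pt "0 0 0.028 0.03 0 0 0" --pt "0 0 0.031 0.033 0 0 0" --pt "0 0 0.031 0.033 0 0 0" --pt "0 0 0.031 0.033 0 0 0" --pt "0 0 0.031 0.033 0 0 0"

```text
clock: 21.45
position: [0.7045, 0.2705, 0.1063]
ee_rot: [0.795, -0.483, 0.19, -0.314]
ft_force: [0.1, 0.0, -0.8]
grip_width: 0.166
```

```bash
python3 - <<'E'
from h import *
o=monitor.get_obs(); print(o["joint_pos"].round(3),o["joint_velocities"].round(3),o["ft_force"].round(1)); T=T_tool(); tl=np.degrees(np.arccos(-T[2,2]))
r=dop_in_tool(); s=r[(r[:,0]>-.056)&(r[:,0]<-.033)]; a=np.degrees(np.arctan(np.polyfit(s[:,0],s[:,1],1)[0])); print("tilt",tl,a,tl+a)
e=np.radians(a); tip=T@np.array([0,.0585*np.cos(e),-.018+.0585*np.sin(e),1]); print("tip",tip[:3],"r from lap centre",np.hypot(tip[0]-.652,tip[1]-.340))
im,d,K,W=cam("scene"); p=pix(tip[:3],K,W); print(p); u,v=int(p[0]),int(p[1])
P=cloud(d,K,W)[v-40:v+40,u-40:u+40].reshape(-1,3); g=im[v-40:v+40,u-40:u+40].reshape(-1,3).astype(int)
m=(g[:,1]>g[:,2]+25)&(g[:,1]>g[:,0]+15)&np.isfinite(P).all(1); print("green",m.sum(),P[m].mean(0),P[m].min(0))
cv2.imwrite("pics/s4.png",cv2.resize(im[max(v-100,0):v+60,max(u-100,0):u+100],None,fx=4,fy=3.75,interpolation=cv2.INTER_CUBIC))
E
```

```text
[ 0.087  0.409 -0.566  1.919  0.857  0.172 -2.245] [ 0.001 -0.     0.    -0.001  0.001 -0.    -0.002] [ 0.1  0.  -0.8]
y,z mm [[-71.0, -25.9], [-67.0, -25.6], [-63.0, -21.7], [-59.0, -21.6], [-55.0, -25.4], [-51.0, -25.2], [-47.0, -25.1], [-43.0, -25.1], [-39.0, -24.9], [-35.0, -24.8], [-31.0, -24.7], [-27.0, -25.9], [-23.0, -25.8], [-19.0, -25.7], [-15.0, -25.5]]
tilt 43.05386556208534 1.5523896738803165 44.606255235965655
tip [0.65662575 0.24560007 0.07834047] r from lap centre 0.09451319374406822
[183.19915941 201.67517886]
green 12 [0.65543085 0.25171063 0.09232148] [0.65332608 0.24272903 0.08853847]
```

View pics/s4.png

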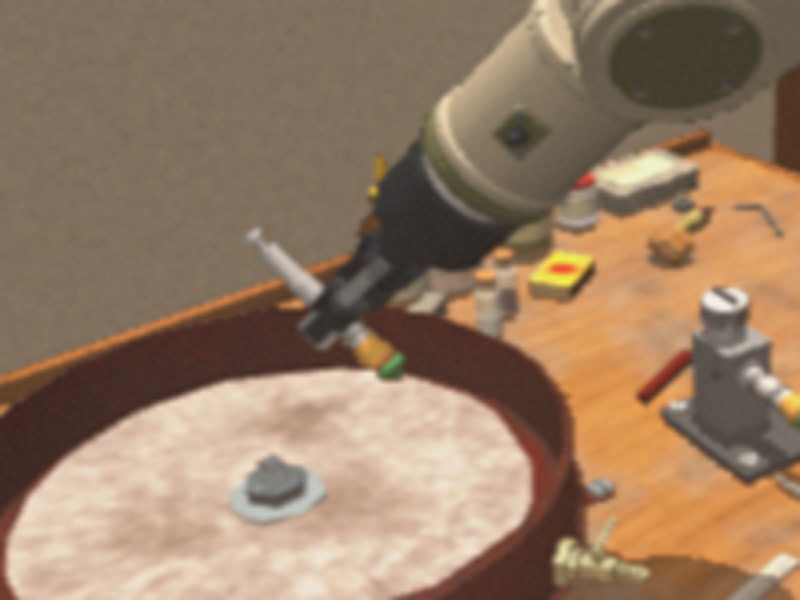

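```bash
python3 -c "
from h import *
print(ticket.hand_in())"
```

```text
the job is handed in; nothing more can be done
None
```

The long dop is out of its block and held stone-down at about 45°, with its stone over the lap plate. I handed the job in at about 21.5 s of the 54 s allowed.

- **Cap:** I turned it anticlockwise until the wrist torque rose to about 0.6 N m, which I took as the stop. The ridge on the cap showed a turn of roughly 80°.
- **Dop:** I gripped it by the steel body and drew it out level. The pictures showed the tail clear of the block. I then lifted it, carried it over the lap and tipped it.
- **Last checks:**
  - **Angle:** the tool tilt of 43.05° plus the dop's measured droop in the jaws of 1.6° gives 44.6°. Earlier droop readings were 1.9–2.3°, so the true angle is about 44.6–45.3°.
  - **Stone position:** the stone's point works out at about 43 mm above the plate and 94 mm from the lap centre. That is outside the nut and washer (40 mm) and inside the plate edge (172 mm).
  - **Stillness:** the arm was still and the outside force was below 1 N.
- **Less certain:** my rim fit for the lap centre gave a radius of 173 mm, against 185 mm listed for the outer rim. The centre could therefore be off by 1–2 cm, which the margins cover.
- **Change of plan:** the first hover spot brought the last joint near its limit, so I moved the stone sideways to another part of the plate.

I didn't see anything touch the stone. The arm stayed away from the short dop, its cap and the loose things, but I did not re-measure them at the end.

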